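Switch the ball sorter to its other chute

TASK

The ball sorter's seesaw gate leans to one side. Without grasping or lifting anything, press the gate's raised end down with a fingertip so that it tips over and leans the other way, then push the feed slide's tab to open the slide fully, so that both waiting clay balls roll down into the tray on the newly chosen side. Do not touch the balls, be gentle with the mechanism, leave the things around the sorter where they are, and finish clear of everything.

Things in the scene. Friction and masses are not known exactly. Their poses are not given: they have to be found in the camera images.
- sorter: plywood ball sorter, fixed. Origin on the bench (z=0) under the gate's middle; +x uphill along the feed lane behind the gate, +y left. Board 12 mm thick: x -45..45, y -168..168 mm, plus a tongue under the lane to x=130. Trays with chutes: |y| 62..168, x -39..39, walls 51 mm high, floor 12 mm high. Lane 40 mm wide, x 22..129, its wall tops 98 mm high at the gate, 115 at the back
- gate (a joint): tilt (rad) of the steel seesaw trough, 150 mm long (along y), 60 wide, hinge along sorter x 60 mm above the bench. Rests at -0.28 or +0.28. Positive: left end up, balls run right; negative: right end up, balls run left. Top-heavy (brass weight on its front edge, top 116 mm above the bench): pressed past level (under 1 N on the raised end) it falls over by itself
- gate_left (a point): point on the trough's floor 62 mm left of the pivot, on its centre line; press here when the left end is up (about 81 mm above the bench; 47 mm when down). Trough walls rise 18 mm above the floor at the front (-x), 6 mm at the back, 54 mm clear between them
- gate_right (a point): the same, 62 mm right of the pivot
- feed_slide (a joint): slide stop (m): plywood plate across the lane at sorter x = 62 mm. 0 shut (holds the balls back), 0.042 fully open at a hard stop; it moves towards sorter -y (right), bringing a window over the lane so that the balls roll out. Friction about 1.2 N, stays where it is left
- slide_tab (a point): centre of the outer (left, +y) face of the slide's upright push tab; the face is 28 mm wide (along x), 48 mm high (78 to 126 mm above the bench), at sorter x = 62, y = +76 mm when shut. Push it towards sorter -y
- ball_1: fired-clay ball (sling shot), 26 mm diameter, 20 g, loose, waiting in the feed lane against the slide stop; origin at its centre
- ball_2: a second, equal ball behind the first; origin at its centre
- dropper_bottle: amber dropper bottle with black rubber top, 33 mm across, 102 mm tall, loose, standing in front of the sorter's left half; origin under its centre
- foam_block: grey-white foam block 45x70x31 mm, loose, beside the feed lane on its right; origin under its centre
- masking_tape: roll of masking tape lying flat, 104 mm across, 25 mm high, loose, in front of the sorter's right half; origin under its centre
- small_sherd: small pottery sherd 49x42x10 mm, loose, in front of the middle of the sorter; origin under its centre

How it is judged:
By the outcome, as a careful person would: the job done as asked, in the order asked, and still so for the second after the job is handed in, with the robot touching nothing.
It also fails if it takes over 45 s, if anything falls off the work surface, if the arm or the gripper's body presses on something with over 40 N, if the wrist force passes 120 N, or if a joint passes its speed limit or range.

ROBOT

A 6-joint arm with a two-finger parallel gripper is mounted at the origin on the work surface; the furniture and walls round the work are solid. World frame = base frame: x ahead of the robot, y to its left, z up, the work surface at z = 0. Lengths are in mm, angles in rad, forces in N, time in s.
With the tool pointing down it reaches from about 300 to 850 mm from the base axis. Payload 5.4 kg.
Tool frame: the origin (TCP) lies on the mounting face of the last link; the fingertips stand 173 mm ahead of it and the grasp point (between the pads) lies 155 mm ahead of it; z points along the fingers, y is the line along which they close (so a half turn about z gives the same grasp; the last joint's range is limited). The gripper opens to 85 mm and grips with 20 to 120 N. Pads are 22 mm wide; open, the fingers measure 114 mm over their backs; the gripper's body (76 mm by 85 mm) begins 54 mm behind the grasp point. The pads swing forward as they close: fully open they stand 13 mm farther back than shut.
Start: joints at [1.131, 0.158, 1.597, -0, 1.386, -0.21], TCP at [130.987, 559.866, 404.699] pointing down, gripper open.
Joint ranges: [-2.91, 2.91], [-0.94, 2.29], [0.18, 2.7], [-1.29, 4.43], [0.17, 2.64], [-3, 3]. Speed limits (rad/s): [2.57, 2.57, 3.14, 3.14, 3.14, 3.14].

INTERFACE

Orientations are given as a unit quaternion [x, y, z, w].
In Python, from workcell import arm gives the robot as it stands.
- The arm moves only by the tool drive_tool, never from a script. Its argument "motion" is a list that holds one entry, the list of rows, each a list of 7 numbers: the turn, a rotation vector about the tool's x, y, z in units of 6 degrees (1.0 is 6 degrees), then the shift along the tool's x, y, z in units of 50 mm (1.0 is 50 mm), then the gripper command: -1 is shut, 1 is fully open, values between are in proportion. In form: [[[rx, ry, rz, tx, ty, tz, claw], ...]]. A call has 1 to 10 rows; each row shifts and turns the commanded pose from where the row before left it, along the tool's axes as they then stand; what a row does not reach is not made up. A row lasts 1/8 s, in which the tool goes at most 62.5 mm and 10.7 degrees, less where a joint would pass 70% of its speed; a pose out of reach is approached as far as the arm can. A call is refused whole if a number of a shift passes 1 or a number of a turn 1, either way. A call with a gripper value outside its range is refused whole. The fingers move at their own pace and stop on an object; "squeeze" is the grip in N (left out, the last holds). Time passes only in rows, so rows that do not move let the fingers close. It gives the time, the measured TCP pose, the force, the opening and the grip force at its end, in the units of the state.
- arm.get_obs(): the state, without advancing time (a new reading comes with each control period).
- arm.camera(name): name is "scene" or "top"; returns the picture (384x512x3 uint8, red, green, blue); there is no depth.
- arm.camera_info(name): a dict with "intrinsics" (3x3 intrinsics, pixels), "extrinsics" (4x4, takes a point from world to camera coordinates). Camera axes: x right, y down, z forward; pixel columns grow to the right and rows downward; lengths in mm; the calibration is good to about 2 mm. A picture is of the moment at which its call begins. camera_info takes no time and is no camera call.
- arm.hand_in(): hands the job in; it is judged then, once.
The state is a dict: "time_s": time; "qpos": joint angles; "joint_velocities": joint speeds; "tau": joint torques, N m; "position": TCP position; "orientation": TCP orientation; "wrist_force": force on the tool from outside, world axes, zero at the start; "wrist_torque": the same for the moment, N m; "opening": opening from 0.0 (shut) to 1.0 (fully open); "grip_force": force on a finger pad.
Only numpy, scipy, OpenCV 4.12 (cv2) and the standard library are available. Lean on these libraries where they do the work, as an engineer would, in place of code of your own. Each camera call takes 0.05 s, during which the arm holds its last target. There are 200 camera calls.

## Working session

There is one attempt and no reset: what is moved stays moved. The work goes in short steps, Python scripts to look and compute and a tool call to move; the robot and the scene stay as the last step left them, time stands still between calls to the robot, and variables do not carry over. Pictures are saved under pics/ and viewed, at most 10 in all, crops included, and the job is handed in when it is done.

Besides the shell and the picture viewer there is one more tool, called after "Request:" by a JSON object that holds its "method" and its "body". drive_tool: Moves the arm, as the interface text tells. Its arguments: {"type":"object","properties":{"motion":{"type":"array"},"squeeze":{"type":"number"}},"required":["motion"]}

```bash
mkdir -p pics; python3 - <<'E'
from workcell import arm
import cv2
for n in("scene","top"):
    cv2.imwrite(f"pics/{n}0.png",arm.camera(n)[:,:,::-1]); i=arm.camera_info(n); print(i)
print(arm.get_obs())
E
```

```text
{'intrinsics': array([[452.4319023 ,   0.        , 253.06030974],
       [  0.        , 452.4319023 , 190.18830096],
       [  0.        ,   0.        ,   1.        ]]), 'extrinsics': array([[ 1.31240706e-01,  9.91197836e-01,  1.73990467e-02,
        -3.38202385e+02],
       [ 6.95350778e-01, -7.95309926e-02, -7.14256338e-01,
        -2.16631278e+02],
       [-7.06585573e-01,  1.05837947e-01, -6.99667891e-01,
         1.26378543e+03],
       [ 0.00000000e+00,  0.00000000e+00,  0.00000000e+00,
         1.00000000e+00]])}
{'intrinsics': array([[407.36837557,   0.        , 252.43333915],
       [  0.        , 407.36837557, 192.83956931],
       [  0.        ,   0.        ,   1.        ]]), 'extrinsics': array([[-1.93309370e-02, -9.99290421e-01,  3.23259983e-02,
         2.91662779e+02],
       [-9.93317081e-01,  1.55156428e-02, -1.14369760e-01,
         4.22008465e+02],
       [ 1.13787047e-01, -3.43208408e-02, -9.92912175e-01,
         9.06937717e+02],
       [ 0.00000000e+00,  0.00000000e+00,  0.00000000e+00,
         1.00000000e+00]])}
{'time_s': 0.1, 'qpos': array([ 1.13092490e+00,  1.59000160e-01,  1.59809101e+00, -3.54011877e-05,
        1.38621465e+00, -2.10122519e-01]), 'joint_velocities': array([ 0.00149302, -0.00093268, -0.00270981, -0.00054963,  0.00071716,
        0.00015961]), 'tau': array([-3.68041074e-04, -3.96991789e+01, -3.32336426e+01, -1.58270864e-04,
        4.18457959e-03, -1.93856101e-05]), 'position': array([130.8759551 , 559.65209443, 403.81482854]), 'orientation': array([ 1.14618688e-01,  9.93409192e-01, -8.17295349e-04, -2.57024936e-04]), 'wrist_force': array([-0.35084883, -0.60835291, -0.26110272]), 'wrist_torque': array([-0.04528733,  0.02886669,  0.01785642]), 'grip_force': 0.0, 'opening': 1.0024577797019802}
```

View pics/scene0.png

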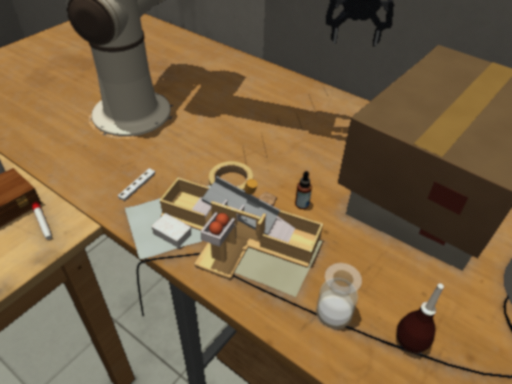

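View pics/top0.png

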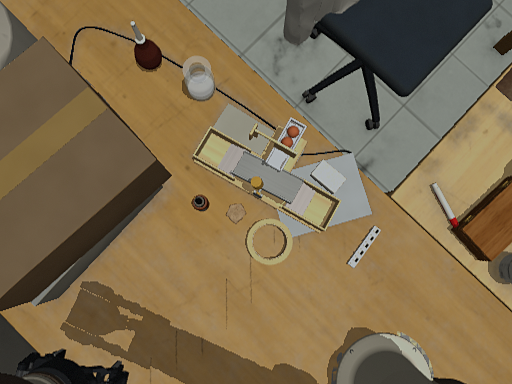

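Scene view shows the sorter around (240,230), and the top view puts it around (265,170), with the lane at (288,140) and the tab near (255,130). I'll enlarge both for a fit.

```bash
python3 - <<'E'
import cv2
a=cv2.imread("pics/top0.png")[95:245,180:380]; b=cv2.imread("pics/scene0.png")[150:310,150:350]
cv2.imwrite("pics/topc.png",cv2.resize(a,None,fx=4,fy=4,interpolation=cv2.INTER_CUBIC))
cv2.imwrite("pics/scenec.png",cv2.resize(b,None,fx=3.75,fy=3.75,interpolation=cv2.INTER_CUBIC))
E
```

```text
(no output)
```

View pics/topc.png

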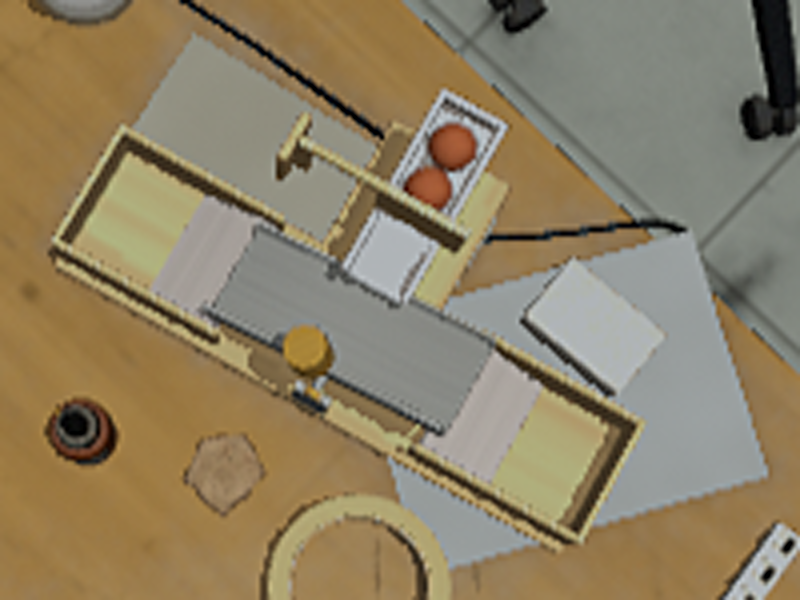

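View pics/scenec.png

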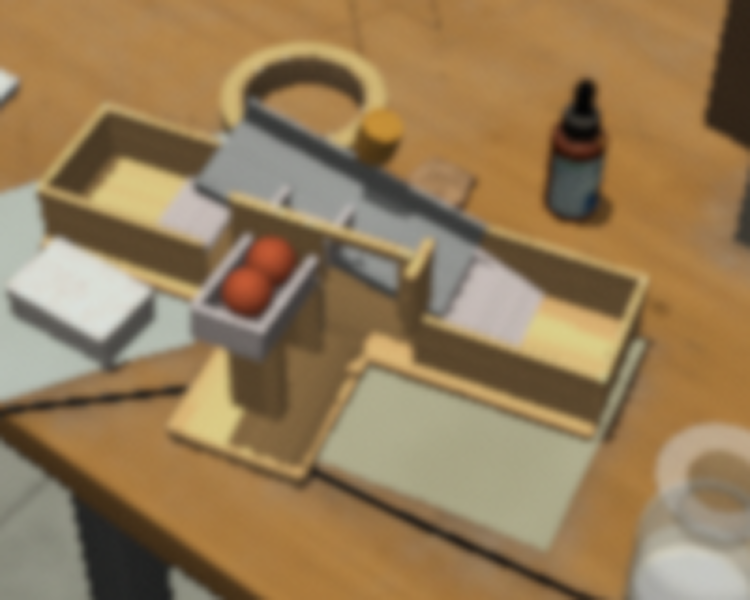

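The top crop gives tray wall corners at (123,127), (55,245), (640,422) and (578,542). In the scene crop they are at (603,378), (645,277), (40,188) and (105,103). The gate's right (-y) end is up, so that's the one to press.

```bash
cat > h.py <<'E'
import numpy as np
from workcell import arm
I={n:arm.camera_info(n) for n in("scene","top")}
def proj(n,P):
    E=I[n]["extrinsics"];c=E[:3,:3]@np.asarray(P,float)+E[:3,3];u=I[n]["intrinsics"]@c;return u[:2]/u[2]
def W(p,s):
    c,si=np.cos(p[2]),np.sin(p[2]);return np.array([p[0]+c*s[0]-si*s[1],p[1]+si*s[0]+c*s[1],s[2]])
E
python3 - <<'E'
from h import *
from scipy.optimize import least_squares
C=[(39,168,51),(-39,168,51),(39,-168,51),(-39,-168,51)]
t=np.array([(123,127),(55,245),(640,422),(578,542)])/4+[180,95]-.4
s=np.array([(603,378),(645,277),(40,188),(105,103)])/3.75+[150,150]-.4
f=lambda p:np.concatenate([(proj(n,W(p,c))-m) for n,M in(("top",t),("scene",s)) for c,m in zip(C,M)])
best=min((least_squares(f,[450,-20,a],x_scale=[10,10,.1]) for a in(-.5,0,.5)),key=lambda r:r.cost)
p=best.x;print(p,best.fun.round(1));np.save("p.npy",p)
for k,v in dict(gr=(0,-60,81),gl=(0,62,47),tab=(62,76,102),tabtop=(62,76,126)).items():
    print(k,W(p,v).round(1),[(proj("top",W(p,v))-[180,95])*4,(proj("scene",W(p,v))-150)*3.75])
# other objects on bench from top crop
K,E=I["top"]["intrinsics"],I["top"]["extrinsics"]
print(arm.get_obs()["orientation"], np.degrees(p[2]))
E
```

```text
[455.48009178 252.11836879  -0.53701125] [-0.1 -0.3 -1.  -0.1  2.4  0.5  1.2  1.4  1.1  1.1  1.9 -0.1 -0.9  0.1
  0.4 -0.2]
gr [424.8 200.6  81. ] [array([450.52506841, 379.92392929]), array([236.14183277, 159.73237184])]
gl [487.2 305.4  47. ] [array([251.19285063, 278.72749879]), array([440.49382659, 269.38711952])]
tab [547.6 285.7 102. ] [array([287.59370759, 146.04157712]), array([424.30314959, 289.95243201])]
tabtop [547.6 285.7 126. ] [array([289.04778974, 133.67421283]), array([425.94392936, 257.29282912])]
[ 1.14618688e-01  9.93409192e-01 -8.17295349e-04 -2.57024936e-04] -30.768478266153874
```

Request:
{"method": "drive_tool", "body": {"motion": [[[0,0,0,-0.37,-0.28,0,-1],[0,0,0,-0.74,-0.57,0,-1],[0,0,0,-0.74,-0.57,0,-1],[0,0,0,-0.74,-0.57,0,-1],[0,0,0,-0.74,-0.57,0,-1],[0,0,0,-0.74,-0.57,0,-1],[0,0,0,-0.74,-0.57,0,-1],[0,0,0,-0.74,-0.57,0,-1],[0,0,0,-0.74,-0.57,0,-1],[0,0,0,-0.74,-0.57,0,-1]]], "squeeze": 20}}

```text
time_s: 1.35
position: [412.2, 215.1, 404.4]
orientation: [0.115, 0.993, -0.0, -0.0]
wrist_force: [0.8, 0.2, 0.3]
opening: 0.002
grip_force: 0.0
```

Request:
{"method": "drive_tool", "body": {"motion": [[[0,0,-1,-0.2,-0.2,0,-1],[0,0,-1,0,0,0,-1],[0,0,-1,0,0,0,-1],[0,0,-1,0,0,0,-1],[0,0,-1,0,0,0,-1],[0,0,-1,0,0,0,-1],[0,0,-1,0,0,0,-1],[0,0,-1,0,0,0,-1],[0,0,-1,0,0,0,-1],[0,0,-1,0,0,0,-1]]]}}

```text
time_s: 2.6
position: [418.9, 204.4, 404.2]
orientation: [-0.399, 0.917, 0.0, -0.0]
wrist_force: [-0.2, 1.2, -0.5]
opening: -0.002
grip_force: 0.0
```

Request:
{"method": "drive_tool", "body": {"motion": [[[0,0,-1,0,0,0.5,-1],[0,0,-1,0,0,0.5,-1],[0,0,0,0,0,0.5,-1],[0,0,0,0,0,0,-1],[0,0,0,0,0,0,-1]]]}}

```text
time_s: 3.22
position: [419.4, 204.4, 330.5]
orientation: [-0.491, 0.871, -0.0, 0.0]
wrist_force: [0.0, -0.3, -0.4]
opening: 0.001
grip_force: 0.0
```

```bash
cat >> h.py <<'E'
from scipy.spatial.transform import Rotation as R
def st():
    o=arm.get_obs();p=np.load("p.npy");r=R.from_quat(o["orientation"]).as_matrix()
    tip=o["position"]+173*r[:,2];d=tip[:2]-p[:2];c,s=np.cos(p[2]),np.sin(p[2])
    print("t",o["time_s"],"tip sorter",(c*d[0]+s*d[1]).round(1),(-s*d[0]+c*d[1]).round(1),tip[2].round(1),"F",o["wrist_force"].round(2))
    c2,s2=np.cos(p[2]),np.sin(p[2]);S=np.array([[c2,-s2,0],[s2,c2,0],[0,0,1]]);D=np.array([[0,-1,0],[-1,0,0],[0,0,-1.]])
    print("rotvec needed (6deg units, tool)",(R.from_matrix(r.T@S@D).as_rotvec(degrees=True)/6).round(2),"open",o["opening"],o["qpos"].round(2))
E
python3 - <<'E'
from h import *
import cv2
st();cv2.imwrite("pics/top1.png",cv2.resize(arm.camera("top")[60:260,150:400,::-1],None,fx=3,fy=3))
E
```

```text
t 3.225 tip sorter -6.5 -59.3 157.5 F [ 0.01 -0.29 -0.42]
rotvec needed (6deg units, tool) [-0.01  0.01 -0.07] open 0.0006442515462680814 [ 0.19 -0.06  1.97 -0.    1.22 -2.4 ]
```

View pics/top1.png

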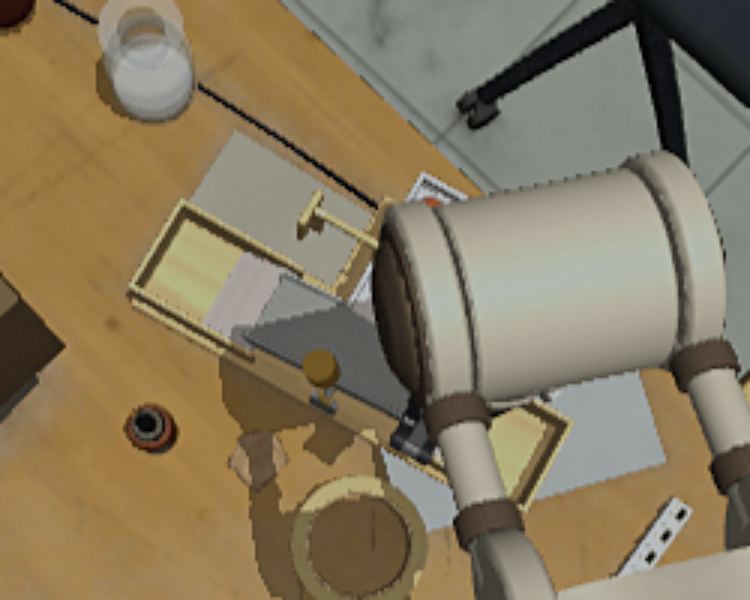

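The gripper is over the raised right end and the left half is still down. Next I'll align it and descend gently.

Request:
{"method": "drive_tool", "body": {"motion": [[[0,0,0,0.09,-0.13,0.2,-1],[0,0,0,0,0,0.4,-1],[0,0,0,0,0,0.4,-1],[0,0,0,0,0,0.26,-1],[0,0,0,0,0,0,-1]]]}}

```text
time_s: 3.9
position: [422.0, 196.9, 265.8]
orientation: [-0.491, 0.871, 0.0, -0.001]
wrist_force: [0.5, -1.0, -0.1]
opening: -0.0
grip_force: 0.0
```

```bash
python3 - <<'E'
from h import *
import cv2
st();cv2.imwrite("pics/scene1.png",cv2.resize(arm.camera("scene")[130:290,150:350,::-1],None,fx=3.75,fy=3.75))
E
```

```text
t 3.9 tip sorter -0.8 -64.8 92.8 F [ 0.46 -0.98 -0.13]
rotvec needed (6deg units, tool) [ 0.01 -0.01 -0.07] open -0.00043544354077744283 [ 0.18  0.04  2.02 -0.    1.08 -2.42]
```

View pics/scene1.png

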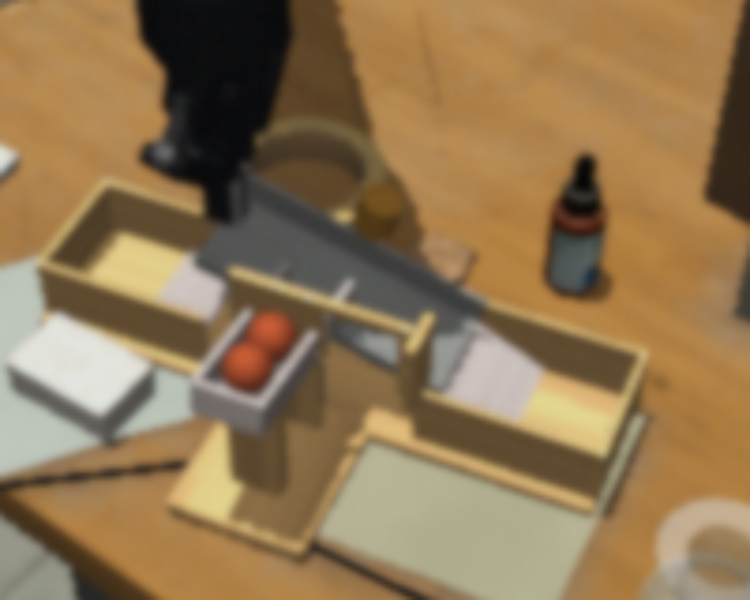

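The fingertip (225,215) sits just above the raised end inside the trough walls. I'll press slowly.

Request:
{"method": "drive_tool", "body": {"motion": [[[0,0,0,-0.05,0,0.08,-1],[0,0,0,0,0,0.08,-1],[0,0,0,0,0,0.08,-1],[0,0,0,0,0,0.08,-1],[0,0,0,0,0,0.08,-1],[0,0,0,0,0,0.08,-1],[0,0,0,0,0,0.08,-1],[0,0,0,0,0,0.08,-1],[0,0,0,0,0,0.06,-1],[0,0,0,0,0,0,-1]]]}}

```text
time_s: 5.2
position: [423.5, 199.3, 231.4]
orientation: [-0.491, 0.871, 0.0, -0.0]
wrist_force: [0.8, -0.6, 0.2]
opening: 0.001
grip_force: 0.0
```

```bash
python3 - <<'E'
from h import *
import cv2
st();cv2.imwrite("pics/scene2.png",cv2.resize(arm.camera("scene")[130:290,150:350,::-1],None,fx=3.75,fy=3.75))
E
```

```text
t 5.2 tip sorter -0.5 -61.8 58.4 F [ 0.83 -0.59  0.18]
rotvec needed (6deg units, tool) [ 0.   -0.   -0.07] open 0.0011677451050309997 [ 0.18  0.1   2.03 -0.    1.01 -2.42]
```

View pics/scene2.png

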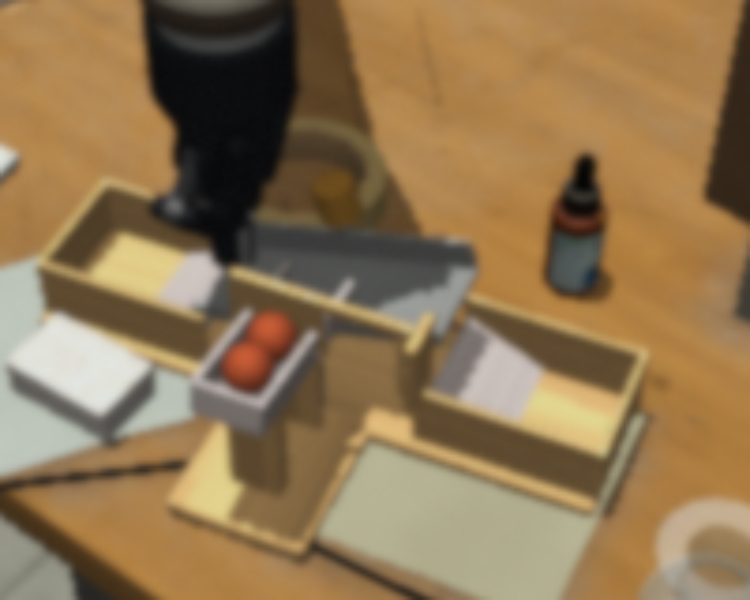

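The gate has tipped: the left end (470,250) is up and the force is about zero. I'll lift off and go to the tab's left side.

Request:
{"method": "drive_tool", "body": {"motion": [[[0,0,0,0,0,-0.2,-1],[0,0,0,0,0,-0.5,-1],[0,0,0,0,0,-0.7,-1],[0,0,0,0,0,-0.7,-1],[0,0,0,0,0,-0.6,-1],[0,0,0,-0.3,-0.15,0,-1],[0,0,0,-0.6,-0.22,0,-1],[0,0,0,-0.6,-0.22,0,-1],[0,0,0,-0.6,-0.22,0,-1],[0,0,0,-0.6,-0.22,0,-1]]]}}

```text
time_s: 6.5
position: [538.3, 288.9, 367.7]
orientation: [-0.491, 0.871, -0.0, 0.001]
wrist_force: [0.3, -0.6, 0.3]
opening: 0.001
grip_force: 0.0
```

Request:
{"method": "drive_tool", "body": {"motion": [[[0,0,-0.07,-0.6,-0.22,0,-1],[0,0,0,0,0,0,-1],[0,0,0,0,0,0,-1]]]}}

```text
time_s: 6.88
position: [562.1, 307.9, 367.1]
orientation: [-0.494, 0.869, -0.0, -0.0]
wrist_force: [-0.6, 0.2, 0.1]
opening: -0.001
grip_force: 0.0
```

```bash
python3 - <<'E'
from h import *
import cv2
st()
a=cv2.resize(arm.camera("scene")[110:290,180:330,::-1],(500,600));b=cv2.resize(arm.camera("top")[90:190,220:320,::-1],(300,300))
c=np.zeros((600,800,3),np.uint8);c[:,:500]=a;c[:300,500:]=b
cv2.imwrite("pics/c3.png",c)
p=np.load("p.npy");print((proj("scene",W(p,(62,76,126)))-[180,110])*3.333,(proj("top",W(p,(62,76,126)))-[220,90])*3+[500,0])
E
```

```text
t 6.875 tip sorter 63.1 102.5 194.1 F [-0.59  0.17  0.06]
rotvec needed (6deg units, tool) [ 0. -0.  0.] open -0.0005624246499809577 [ 0.31  0.35  1.44 -0.    1.35 -2.29]
[278.58896442 362.00186652] [596.7858423  115.25565962]
```

View pics/c3.png

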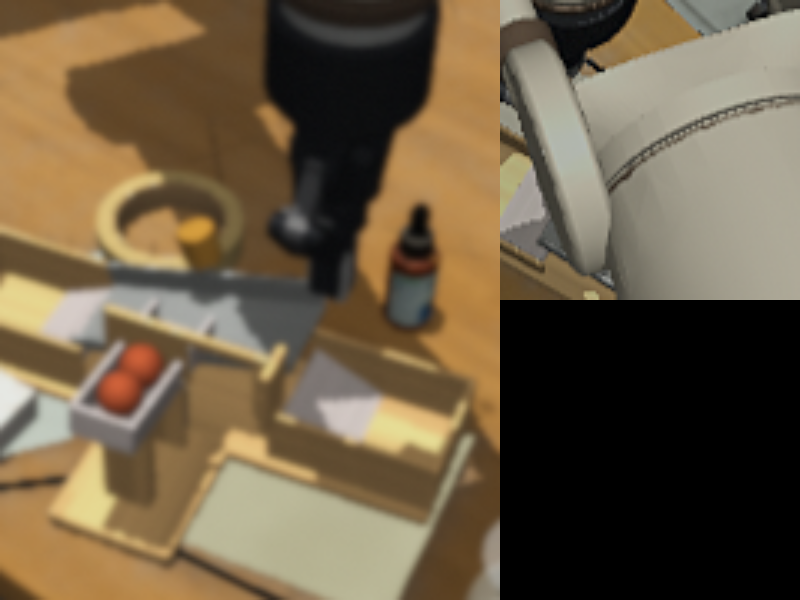

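The tab top is at about (275,355), within a few mm of the prediction. I'll go down beside it to tip z≈98, then push toward -y in small steps.

Request:
{"method": "drive_tool", "body": {"motion": [[[0,0,0,-0.08,0,0.3,-1],[0,0,0,0,0,0.5,-1],[0,0,0,0,0,0.5,-1],[0,0,0,0,0,0.4,-1],[0,0,0,0,0,0.22,-1],[0,0,0,0,0,0,-1],[0,0,0,0,0,0,-1]]]}}

```text
time_s: 7.85
position: [565.0, 311.8, 271.8]
orientation: [-0.494, 0.869, -0.0, 0.001]
wrist_force: [1.2, 0.2, -0.1]
opening: 0.001
grip_force: 0.0
```

```bash
python3 - <<'E'
from h import *
import cv2
st()
cv2.imwrite("pics/c4.png",cv2.resize(arm.camera("scene")[170:270,210:310,::-1],(600,600),interpolation=cv2.INTER_CUBIC))
E
```

```text
t 7.85 tip sorter 63.8 107.5 98.8 F [ 1.25  0.23 -0.12]
rotvec needed (6deg units, tool) [-0.01  0.01  0.  ] open 0.0008385423954937948 [ 0.32  0.46  1.5  -0.    1.18 -2.29]
```

View pics/c4.png

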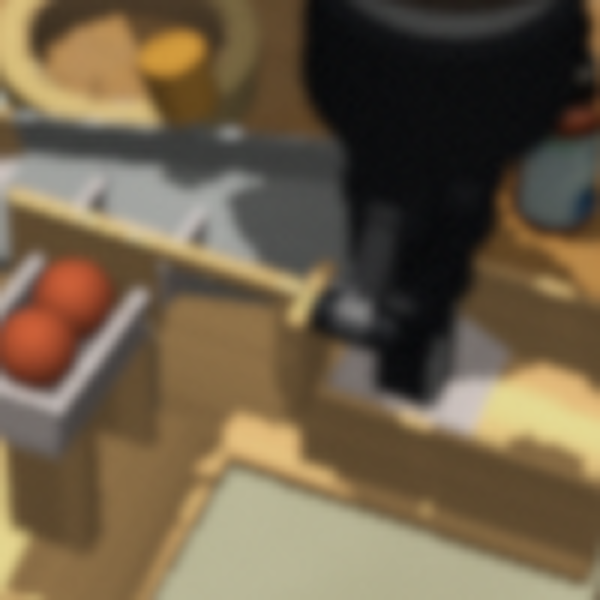

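A knuckle sticking out of the gripper (340,310) is level with the tab top, so I'll rise about 11 mm to make only the fingertip touch, then push.

Request:
{"method": "drive_tool", "body": {"motion": [[[0,0,0,0,0,-0.22,-1],[0,0,0,0,0,0,-1],[0,0,0,0.1,0.03,0,-1],[0,0,0,0.1,0,0,-1],[0,0,0,0.1,0,0,-1],[0,0,0,0.08,0,0,-1],[0,0,0,0.08,0,0,-1],[0,0,0,0.08,0,0,-1],[0,0,0,0,0,0,-1]]]}}

```text
time_s: 9.02
position: [549.3, 288.9, 281.7]
orientation: [-0.494, 0.869, -0.0, -0.0]
wrist_force: [0.1, 0.4, 0.5]
opening: 0.002
grip_force: 0.0
```

```bash
python3 - <<'E'
from h import *
import cv2
st()
cv2.imwrite("pics/c5.png",cv2.resize(arm.camera("scene")[170:270,210:310,::-1],(600,600),interpolation=cv2.INTER_CUBIC))
E
```

```text
t 9.025 tip sorter 61.8 79.5 108.7 F [0.14 0.44 0.49]
rotvec needed (6deg units, tool) [ 0. -0.  0.] open 0.0015687137004036938 [ 0.29  0.39  1.57 -0.    1.18 -2.31]
```

View pics/c5.png

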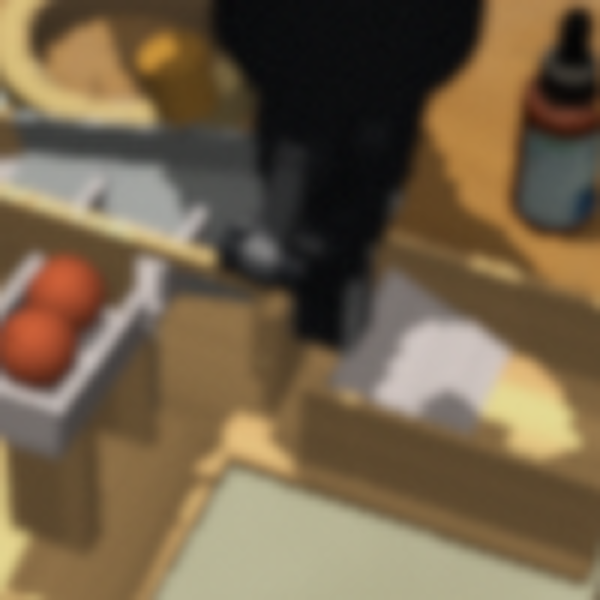

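The fingertip is on the tab, the slide has started moving, and the knuckle clears above it. I'll keep pushing, judging by force, since all my pictures are used.

Request:
{"method": "drive_tool", "body": {"motion": [[[0,0,0,0.08,0,0,-1],[0,0,0,0.08,0,0,-1],[0,0,0,0.08,0,0,-1],[0,0,0,0.08,0,0,-1],[0,0,0,0.08,0,0,-1],[0,0,0,0.08,0,0,-1],[0,0,0,0.08,0,0,-1],[0,0,0,0,0,0,-1]]]}}

```text
time_s: 10.07
position: [534.9, 264.7, 281.6]
orientation: [-0.494, 0.869, -0.0, -0.0]
wrist_force: [0.8, 0.1, 0.2]
opening: -0.002
grip_force: 0.0
```

```bash
python3 -c "
from h import *
st()"
```

```text
t 10.075 tip sorter 61.8 51.3 108.6 F [0.77 0.08 0.17]
rotvec needed (6deg units, tool) [ 0.   -0.01  0.  ] open -0.00162536102824683 [ 0.26  0.33  1.64 -0.    1.17 -2.35]
```

Request:
{"method": "drive_tool", "body": {"motion": [[[0,0,0,0.04,0,0,-1],[0,0,0,0.04,0,0,-1],[0,0,0,0,0,0,-1]]]}}

```text
time_s: 10.45
position: [533.0, 261.5, 281.6]
orientation: [-0.494, 0.869, -0.0, -0.0]
wrist_force: [-0.6, 0.2, 0.6]
opening: 0.001
grip_force: 0.1
```

Request:
{"method": "drive_tool", "body": {"motion": [[[0,0,0,0.03,0,0,-1],[0,0,0,0,0,0,-1]]]}}

```text
time_s: 10.7
position: [532.2, 260.3, 281.6]
orientation: [-0.494, 0.869, -0.0, -0.0]
wrist_force: [0.5, 0.8, -0.4]
opening: 0.003
grip_force: 0.2
```

Request:
{"method": "drive_tool", "body": {"motion": [[[0,0,0,0.03,0,0,-1],[0,0,0,0,0,0,-1]]]}}

```text
time_s: 10.95
position: [531.6, 259.2, 281.7]
orientation: [-0.494, 0.869, 0.0, 0.0]
wrist_force: [1.8, 1.9, -1.0]
opening: -0.0
grip_force: 1.1
```

```bash
python3 - <<'E'
from h import *
import cv2
st()
for n in("scene","top"):
    im=arm.camera(n);cv2.imwrite(f"pics/{n}6.png",im[:,:,::-1]);h=cv2.cvtColor(im,cv2.COLOR_RGB2HSV)
    m=((h[...,0]<9)&(h[...,1]>140)&(h[...,2]>120)).astype(np.uint8)
    k,_,s,c=cv2.connectedComponentsWithStats(m)
    print(n,[(c[i].round(1),s[i,4]) for i in range(1,k) if s[i,4]>8])
p=np.load("p.npy")
for q in((75,0,100),(0,-120,25),(0,120,25)):print(q,proj("scene",W(p,q)),proj("top",W(p,q)))
E
```

```text
t 10.95 tip sorter 61.8 45.1 108.7 F [ 1.84  1.92 -0.97]
rotvec needed (6deg units, tool) [-0.  0.  0.] open -0.0003287838560598815 [ 0.25  0.32  1.66  0.    1.16 -2.36]
scene [(array([181.4, 195.9]), np.int32(91)), (array([ 35.2, 205.7]), np.int32(24))]
top [(array([454. , 220.9]), np.int32(36))]
(75, 0, 100) [223.02953029 220.27984517] [286.20214279 144.22831773]
(0, -120, 25) [189.42360237 202.92651818] [312.51010828 206.09817954]
(0, 120, 25) [293.52619227 237.79432486] [220.63470616 153.90991237]
```

Request:
{"method": "drive_tool", "body": {"motion": [[[0,0,0,0.03,0,0,-1],[0,0,0,0,0,0,-1]]]}}

```text
time_s: 11.3
position: [531.1, 258.6, 281.9]
orientation: [-0.494, 0.869, 0.001, 0.002]
wrist_force: [4.6, 7.1, -3.9]
opening: -0.002
grip_force: 4.1
```

```bash
python3 - <<'E'
from h import *
import cv2
st()
im=cv2.imread("pics/scene0.png")[:,:,::-1]
i2=arm.camera("scene")
for im in(im,i2):
    h=cv2.cvtColor(np.ascontiguousarray(im),cv2.COLOR_RGB2HSV)
    m=((h[...,0]<12)&(h[...,1]>130)&(h[...,2]>70)).astype(np.uint8)
    k,_,s,c=cv2.connectedComponentsWithStats(m)
    print([(c[i].round(1),s[i]) for i in range(1,k) if s[i,4]>8 and 150<c[i][0]<350])
E
```

```text
t 11.3 tip sorter 61.8 44.9 108.9 F [ 4.56  7.1  -3.88]
rotvec needed (6deg units, tool) [-0.01  0.04  0.  ] open -0.0018143253765304749 [ 0.25  0.32  1.66  0.    1.16 -2.36]
[(array([302.5, 188.2]), array([298, 184,  12,   7,  35], dtype=int32)), (array([218.6, 222.8]), array([209, 213,  20,  21, 258], dtype=int32))]
[(array([302.7, 188.3]), array([298, 184,  12,   7,  38], dtype=int32)), (array([182.2, 196.6]), array([173, 189,  19,  16, 179], dtype=int32))]
```

The force rose to about 9 N with no further travel, so that's the hard stop. The lane is empty and the red blob is in the right tray. Backing off and rising.

Request:
{"method": "drive_tool", "body": {"motion": [[[0,0,0,-0.1,0,0,-1],[0,0,0,-0.3,0,0,-1],[0,0,0,-0.3,0,0,-1],[0,0,0,0,0,-0.3,-1],[0,0,0,0,0,-0.6,-1],[0,0,0,0,0,-0.7,-1],[0,0,0,0,0,-0.7,-1],[0,0,0,0,0,-0.6,-1],[0,0,0,0,0,0,-1],[0,0,0,0,0,0,-1]]]}}

```text
time_s: 12.6
position: [548.3, 287.5, 426.1]
orientation: [-0.494, 0.869, -0.0, -0.001]
wrist_force: [-1.0, 0.1, -0.0]
opening: 0.0
grip_force: 0.0
```

```bash
python3 - <<'E'
from h import *
import cv2
st();p=np.load("p.npy")
im=arm.camera("scene");cv2.imwrite("pics/scene7.png",im[:,:,::-1])
h=cv2.cvtColor(im,cv2.COLOR_RGB2HSV)
m=((h[...,0]<12)&(h[...,1]>130)&(h[...,2]>70)).astype(np.uint8)
k,_,s,c=cv2.connectedComponentsWithStats(m)
print([(c[i].round(1),s[i]) for i in range(1,k) if s[i,4]>8 and 150<c[i][0]<350])
print(m[186:208,170:195])
# slide end: tab patch vs initial, and objects unchanged
a=cv2.imread("pics/scene0.png").astype(int);d=abs(im[:,:,::-1].astype(int)-a).sum(2)
for n,q in dict(bottle=(-90,70,60),foam=(75,-75,31),tabshut=(62,72,115),tabopen=(62,30,122)).items():
    u=proj("scene",W(p,q)).round().astype(int);print(n,u,d[u[1]-4:u[1]+5,u[0]-4:u[0]+5].mean().round(1),im[u[1],u[0]])
for n,(y0,y1,x0,x1) in dict(bottle=(172,208,294,312),foam=(212,246,152,192),tape=(162,176,210,250)).items():print(n,d[y0:y1,x0:x1].mean().round(1))
E
```

```text
t 12.6 tip sorter 61.6 77.7 253.1 F [-0.99  0.09 -0.01]
rotvec needed (6deg units, tool) [ 0.01 -0.01  0.  ] open 0.00020762069481026536 [ 0.29  0.26  1.44 -0.    1.45 -2.32]
[(array([303. , 188.2]), array([298, 184,  12,   8,  41], dtype=int32)), (array([182.2, 196.6]), array([173, 189,  19,  16, 178], dtype=int32))]
[[0 0 0 0 0 0 0 0 0 0 0 0 0 0 0 0 0 0 0 0 0 0 0 0 0]
 [0 0 0 0 0 0 0 0 0 0 0 0 0 0 0 0 0 0 0 0 0 0 0 0 0]
 [0 0 0 0 0 0 0 0 0 0 0 0 0 0 0 0 0 0 0 0 0 0 0 0 0]
 [0 0 0 0 0 0 0 0 1 1 0 0 0 0 0 0 0 0 0 0 0 0 0 0 0]
 [0 0 0 0 0 0 1 1 1 1 1 1 0 0 0 0 0 0 0 0 0 0 0 0 0]
 [0 0 0 0 0 1 1 1 1 1 1 1 1 1 0 0 0 0 0 0 0 0 0 0 0]
 [0 0 0 0 1 1 1 1 1 1 1 1 1 1 0 0 0 0 0 0 0 0 0 0 0]
 [0 0 0 0 1 1 1 1 1 1 1 1 1 1 0 0 0 0 0 0 0 0 0 0 0]
 [0 0 0 1 1 1 1 1 1 1 1 1 1 1 0 0 0 0 1 1 1 0 0 0 0]
 [0 0 0 1 1 1 1 1 1 1 1 1 1 1 1 0 1 1 1 1 1 0 0 0 0]
 [0 0 0 1 1 1 1 1 1 1 1 1 1 1 1 1 1 1 1 1 1 0 0 0 0]
 [0 0 0 1 1 1 1 1 1 1 1 1 1 1 1 1 1 1 1 1 1 0 0 0 0]
 [0 0 0 0 1 1 1 1 1 1 1 1 1 1 1 1 1 1 1 1 1 1 0 0 0]
 [0 0 0 0 0 1 1 1 1 1 1 1 1 1 1 1 1 1 1 1 1 1 0 0 0]
 [0 0 0 0 0 0 0 1 1 1 1 1 0 1 1 1 1 1 1 1 1 1 0 0 0]
 [0 0 0 0 0 0 0 0 0 0 0 0 0 0 1 1 1 1 1 1 1 1 0 0 0]
 [0 0 0 0 0 0 0 0 0 0 0 0 0 0 0 1 1 1 1 1 1 1 0 0 0]
 [0 0 0 0 0 0 0 0 0 0 0 0 0 0 0 0 1 1 1 1 1 1 0 0 0]
 [0 0 0 0 0 0 0 0 0 0 0 0 0 0 0 0 0 1 1 1 1 0 0 0 0]
 [0 0 0 0 0 0 0 0 0 0 0 0 0 0 0 0 0 0 0 0 0 0 0 0 0]
 [0 0 0 0 0 0 0 0 0 0 0 0 0 0 0 0 0 0 0 0 0 0 0 0 0]
 [0 0 0 0 0 0 0 0 0 0 0 0 0 0 0 0 0 0 0 0 0 0 0 0 0]]
bottle [287 190] 52.4 [179 129  66]
foam [191 232] 34.4 [147 153 143]
tabshut [261 222] 118.9 [125 101  68]
tabopen [240 212] 109.8 [213 190 126]
bottle 19.1
foam 34.3
tape 71.4
```

```bash
python3 -c "
from workcell import arm
print(arm.hand_in())"
```

```text
the job is handed in; nothing more can be done
None
```

The gate is tipped to the right, the feed slide is pushed to its hard stop, both balls are in the right tray, the arm is clear, and the job is handed in at about 13 s; I checked the end state from camera pixels and force, not by viewing a final picture, and did not fully confirm that the foam block and tape stayed put.

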